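# Unlatch the stock bin's sprung gate and hold it wide

### The arm

A 7-joint arm with a two-finger parallel gripper is mounted at the origin on the work surface. World frame = base frame: x ahead of the robot, y to its left, z up, the work surface at z = 0. Lengths are in mm, angles in rad, forces in N, time in s.
With the tool pointing down it reaches from about 400 to 875 mm from the base axis. Payload 4.4 kg.
Tool frame: the origin (TCP) lies at the very end of the fingers, on their centre line; the grasp point (between the pads) lies 19 mm behind it; z points along the fingers, y is the line along which they close (so a half turn about z gives the same grasp; the last joint's range is limited). The gripper opens to 85 mm and grips with 20 to 120 N. Pads are 22 mm wide; open, the fingers measure 114 mm over their backs; the gripper's body (76 mm by 85 mm) begins 54 mm behind the grasp point. The pads swing forward as they close: fully open they stand 13 mm farther back than shut.
Start: joints at [1.101, 0.628, 0.038, 1.517, -0.027, 0.996, -0.02], TCP at [255.423, -597.726, 231.313] pointing down, gripper open.
Joint ranges: [-3.06, 3.06], [-0.37, 2.12], [-1.25, 1.32], [0.18, 2.47], [-1.1, 4.24], [0.23, 1.98], [-2.94, 2.94]. Speed limits (rad/s): [2.57, 2.57, 3.14, 3.14, 3.14, 3.14, 3.14].

### API

Orientations are given as [roll, pitch, yaw] about the fixed x, y, z axes, in that order (R = Rz(yaw) Ry(pitch) Rx(roll)).
In Python, from cell import read_state, get_image, camera_info, finish_job gives the robot as it stands.
- The arm moves only by the tool play_rows, never from a script. Its argument "deltas" is one flat list of numbers, 7 for each row, row after row: the shift along the tool's x, y, z in mm, then the turn, a rotation vector about the tool's x, y, z in rad, then the opening, from 0 (shut) to 1 (fully open). In form: [dx, dy, dz, ax, ay, az, grip, dx, dy, dz, ax, ay, az, grip, ...]. A call has 1 to 10 rows; each row is the pose to reach, as a shift and turn from the pose commanded when the call began, along the tool's axes at that moment; what a row does not reach only later rows make up. A row lasts 1/8 s, in which the tool goes at most 62.5 mm and 10.7 degrees, less where a joint would pass 70% of its speed; a pose out of reach is approached as far as the arm can. A call with a gripper value outside its range is refused whole. The fingers move at their own pace and stop on an object; the grip force is fixed at half the most. Time passes only in rows, so rows that repeat a pose let the fingers close. It gives the time, the measured TCP pose, the force, the opening and the grip force at its end, in the units of the state.
- read_state(): the state, without advancing time (a new reading comes with each control period).
- get_image(name): name is "scene" or "top" or "wrist"; returns the picture (400x640x3 uint8, red, green, blue); there is no depth.
- camera_info(name): a dict with "fx", "fy", "cx", "cy" (pixels), "T" (4x4, takes a point from camera to world coordinates). Camera axes: x right, y down, z forward; pixel columns grow to the right and rows downward; lengths in mm; the calibration is good to about 2 mm. A picture is of the moment at which its call begins: read the wrist's pose just before it. camera_info takes no time and is no camera call; for the wrist camera it gives the pose at the moment of the call.
- finish_job(): hands the job in; it is judged then, once.
The state is a dict: "clock": time; "qpos": joint angles; "qd": joint speeds; "tau": joint torques, N m; "eef_pos": TCP position; "tool_rot": TCP orientation; "force": force on the tool from outside, world axes, zero at the start; "torque": the same for the moment, N m; "width": finger opening in mm; "gripper_force": force on a finger pad.
Only numpy, scipy, OpenCV 4.12 (cv2) and the standard library are available. Lean on these libraries where they do the work, as an engineer would, in place of code of your own. Each camera call takes 0.05 s, during which the arm holds its last target. There are 200 camera calls.

### The job

Open the gate of the two-bay wood bin: squeeze its middle catch fully in first, then the catch at the gate's free end, then take the gate by its upright round post and swing it out past its detent until it stands about square to the bin. The gate is sprung, so finish with your fingers still on the post, holding the gate wide open and still; do not push away the blanks, mallet and other loose things about.

Things in the scene. Friction and masses are not known exactly. Their poses are not given: they have to be found in the camera images.
- bin: Fixed plywood bin on the bench, open on top, 180 mm deep (x), 297 mm wide (y), 100 mm high; origin at the middle of its underside. Its x axis points from the gate to the back wall, its y axis along the gate towards the hinge, z up. The gate closes its front (-x) side, mid plane 90 mm in front of the origin; two bays side by side behind it.
- gate_hinge (a point): Fixed point on the gate's vertical hinge axis, at the height of the gate's top edge (100 mm); at the bin's +y front corner. Same axes as the bin. A detent cam, 24 mm in radius with a nub to 35 mm, lies round it up to 110 mm height.
- gate (a joint): Gate angle, rad: 0 shut, grows as the free end swings out of the front (clockwise from above), stop at 1.75. Wooden panel 18 mm thick, reaching 262 mm from the hinge, 15 to 100 mm high, kept shut by two bolts. A spring closes it (0.15 N m shut, 0.55 at 1.6 rad); a detent resists from about 0.5 to 1.0 rad with up to 0.5 N m more. Let go wide open, it slams shut.
- post: Round upright steel post, 16 mm in diameter, the gate's handle: standing 50 mm off the front of the gate's mid plane on a low bracket, 155 mm along the gate from the hinge. Origin at its foot (92 mm above the bench), it rises 65 mm above this, free all round above 100 mm. It is a sleeve that also spins freely (up to 3 rad either way) about its own upright axis, so the grip need not turn with the gate.
- post_top (a point): Centre of the post's top end, 157 mm above the bench.
- mid_catch_ear (a point): Top centre of the fixed ear of the middle catch, the nearer one to the hinge (34 mm along the gate from the hinge). Both parts are upright flat steel plates, 24 mm across the gate and 8 mm thick along it, tops 150 mm above the bench, standing about 48 mm proud of the gate's top edge (100 mm); the bolt lies low between 104 and 112 mm. 
- mid_catch_tab (a point): Top centre of the sliding tab of the middle catch, 28 mm farther from the hinge than its ear when latched, on the gate's top edge (same plate form as the ear). Its bolt sticks out beyond it through a staple on the middle divider, up to 120 mm high.
- mid_catch (a joint): Travel of the middle catch's tab towards its ear (towards the hinge) in m: 0 to 0.002 latched, 0.016 fully squeezed (stop); bolt clear from about 0.012. Slides with about 6 N friction, has no spring and stays where it is put. Over the outer faces ear and tab measure 36 mm latched, 20 mm squeezed.
- end_catch_ear (a point): Top centre of the fixed ear of the end catch, the one towards the gate's free end (196 mm along the gate from the hinge). Both parts are upright flat steel plates, 24 mm across the gate and 8 mm thick along it, tops 150 mm above the bench, standing about 48 mm proud of the gate's top edge (100 mm); the bolt lies low between 104 and 112 mm. 
- end_catch_tab (a point): Top centre of the sliding tab of the end catch, 28 mm farther from the hinge than its ear when latched; its bolt enters a staple on the bin's end wall, up to 120 mm high.
- end_catch (a joint): Travel of the end catch's tab towards its ear (towards the hinge) in m; the same as the middle catch: 0 to 0.002 latched, 0.016 fully squeezed, 6 N friction, stays.
- blank_a: Bystander: loose dark wood blank 120x60x45 mm lying in the hinge-side bay; origin at its underside or middle.
- blank_b: Bystander: loose pale wood blank 130x45x45 mm in the wider bay; origin at its underside or middle.
- block_c: Bystander: loose L-shaped wood block 90x50x60 mm in the wider bay; origin at its underside or middle.
- mallet: Bystander: wooden mallet lying beside the bin, handle 200 mm, head 60x110x70 mm, lying 70 mm high; origin at its underside or middle.
- tape_roll: Bystander: roll of tape lying flat, 90 mm across, 25 mm high; origin at its underside or middle.
- screwdriver: Bystander: screwdriver 200 mm long lying on the bench; origin at its underside or middle.
- glue: Bystander: glue bottle, 56 mm across, 150 mm tall; origin at its underside or middle.
- screw_jar: Bystander: screw jar, 66 mm across, 85 mm tall; origin at its underside or middle.

How it is judged:
By the outcome, as a careful person would: the job done as asked, in the order asked, and still so for the second after the job is handed in, while the arm keeps its last pose, push and grip.
It also fails if it takes over 56 s, if anything falls off the work surface, if the arm or the gripper's body presses on something with over 40 N, if the wrist force passes 120 N, or if a joint passes its speed limit or range.

## Working session

There is one attempt and no reset: what is moved stays moved. The work goes in short steps, Python scripts to look and compute and a tool call to move; the robot and the scene stay as the last step left them, time stands still between calls to the robot, and variables do not carry over. Pictures are saved under pics/ and viewed, at most 10 in all, crops included, and the job is handed in when it is done.

Besides the shell and the picture viewer there is one more tool, called after ">>>" as name(argument=value, ...) on one line, values as JSON. play_rows: Moves the arm, as the interface text tells. Its arguments: {"type":"object","properties":{"deltas":{"type":"array"}},"required":["deltas"]}

```bash
mkdir -p pics; python3 - <<'E'
from cell import *
import cv2,json
s=read_state();print(s)
for n in("scene","top"):
    im=get_image(n);cv2.imwrite(f"pics/{n}0.png",im[:,:,::-1]);c=camera_info(n);print(n,c)
E
```

```text
{'clock': 0.0, 'qpos': array([ 1.10120007,  0.62936502,  0.0384313 ,  1.51839638, -0.02700855,
        0.99632434, -0.0200126 ]), 'qd': array([-0.0010455 ,  0.00020137,  0.00027681, -0.00043691, -0.00046387,
       -0.0027934 ,  0.00147376]), 'tau': array([-1.03031882e-03, -5.63404012e+01,  1.22706000e+00, -1.93455344e+01,
        1.13155588e-02,  1.05187358e-02,  1.27093915e-05]), 'eef_pos': array([ 255.17016453, -597.1100211 ,  230.36759977]), 'tool_rot': array([-3.13961725e+00,  1.44988096e-05,  4.03787000e-01]), 'force': array([-0.11031874,  0.48679507,  0.15975912]), 'torque': array([ 0.01063097, -0.02665334, -0.02413506]), 'gripper_force': 0.0, 'width': 85.79673443335085}
scene {'fx': 380.7380284166146, 'fy': 380.7380284166146, 'cx': 321.1571261472147, 'cy': 197.84069805699747, 'T': array([[ 4.85615004e-01,  5.39244306e-01, -6.88036079e-01,
         1.31342750e+03],
       [ 8.74160501e-01, -2.95379993e-01,  3.85479024e-01,
        -3.72319429e+02],
       [ 4.63527630e-03, -7.88648362e-01, -6.14827029e-01,
         7.61268031e+02],
       [ 0.00000000e+00,  0.00000000e+00,  0.00000000e+00,
         1.00000000e+00]])}
top {'fx': 503.2676257501979, 'fy': 503.2676257501979, 'cx': 324.26258903733856, 'cy': 201.52601638565443, 'T': array([[ 6.43947457e-03, -9.86015629e-01,  1.66528413e-01,
         3.34737487e+02],
       [-9.99958406e-01, -7.42508054e-03, -5.29662605e-03,
         4.66584943e+01],
       [ 6.45904295e-03, -1.66487379e-01, -9.86022430e-01,
         1.62911827e+03],
       [ 0.00000000e+00,  0.00000000e+00,  0.00000000e+00,
         1.00000000e+00]])}
```

View pics/top0.png

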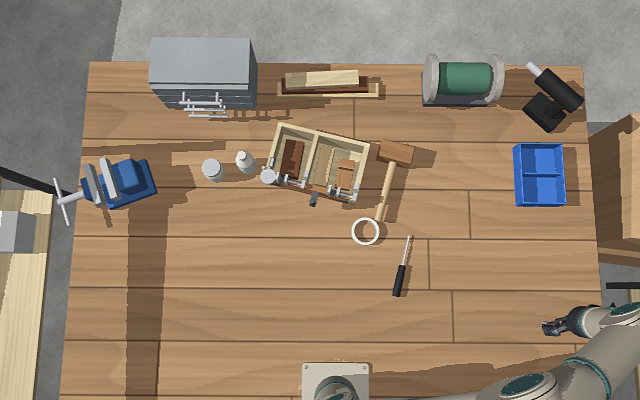

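View pics/scene0.png

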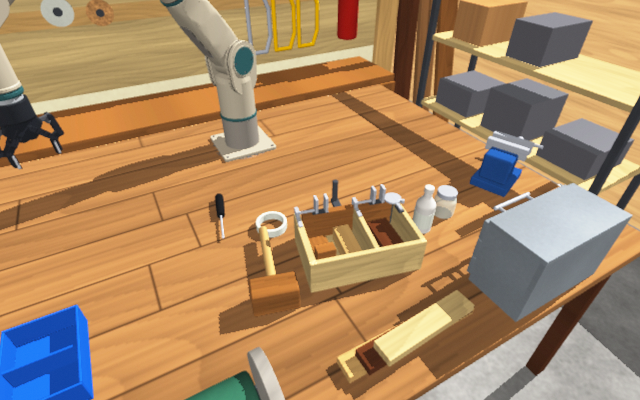

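The top view shows the bin around (315,160), its gate edge from the hinge cam (268,177) to about (357,202), and the post near (313,198). I'll enlarge this area in both views.

```bash
python3 - <<'E'
import cv2
a=cv2.imread("pics/top0.png")[115:215,255:385];a=cv2.resize(a,None,fx=6,fy=6,interpolation=cv2.INTER_CUBIC)
cv2.imwrite("pics/topc.png",a)
b=cv2.imread("pics/scene0.png")[170:300,270:430];cv2.imwrite("pics/scc.png",cv2.resize(b,None,fx=5,fy=4.6,interpolation=cv2.INTER_CUBIC)[:598])
E
```

```text
(no output)
```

View pics/topc.png

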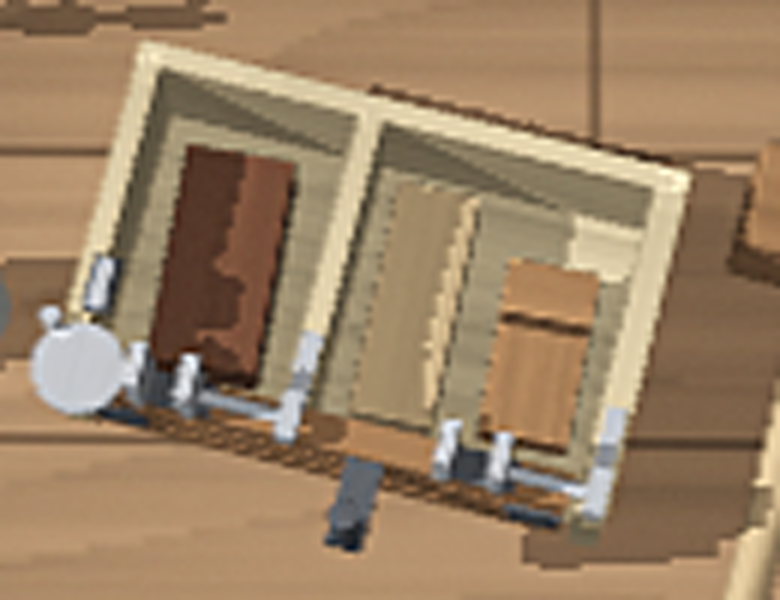

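View pics/scc.png

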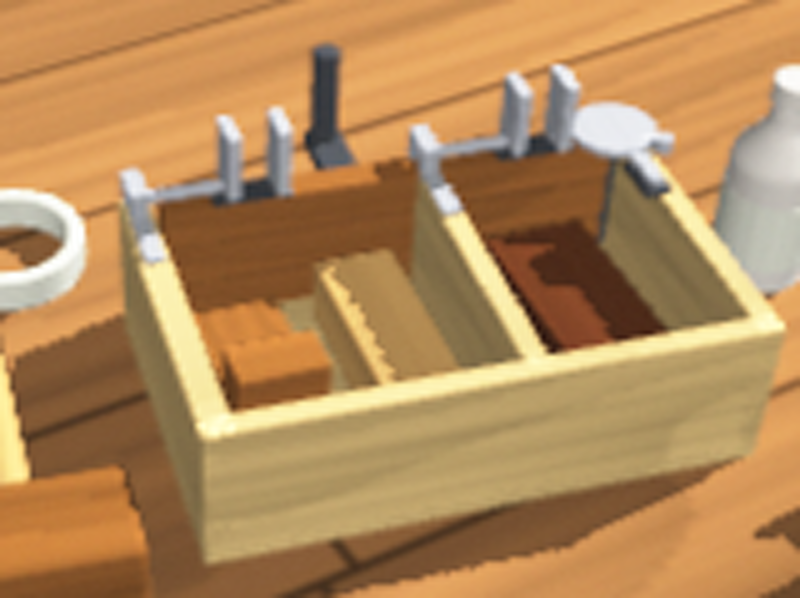

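```bash
cat > fit.py <<'E'
import numpy as np
from cell import *
from scipy.optimize import least_squares
def model(p):
    x,y,th=p; b=np.array([np.cos(th),np.sin(th)]);u=np.array([np.sin(th),-np.cos(th)])
    return lambda bb,uu,z:np.r_[np.array([x,y])+bb*b+uu*u,z]
def proj(c,P):
    q=np.linalg.inv(c["T"])@np.r_[P,1];return np.array([c["fx"]*q[0]/q[2]+c["cx"],c["fy"]*q[1]/q[2]+c["cy"]])
E
python3 - <<'E'
from fit import *
T,S=camera_info("top"),camera_info("scene")
M={"hinge":(0,0,110),"mear":(0,34,150),"mtab":(0,62,150),"eear":(0,196,150),"etab":(0,224,150),"post":(-50,155,157)}
top={"hinge":(78,367),"mear":(138,366),"mtab":(187,377),"eear":(448,443),"etab":(500,457)}
sc={"hinge":(615,130),"mear":(565,70),"mtab":(517,78),"eear":(280,112),"etab":(230,120),"post":(326,48)}
def res(p,pr=0):
    f=model(p);r=[]
    for d,c,g,o in((top,T,(6,6),(255,115)),(sc,S,(5,4.6),(270,170))):
        for k,v in d.items():
            e=proj(c,f(*M[k]))-(np.array(v)/g+o); r+=list(e)
            if pr:print(k,e.round(2))
    return np.array(r)
s=least_squares(res,[500,150,-.25],loss="soft_l1");print(s.x);res(s.x,1)
f=model(s.x)
for k in M:print(k,f(*M[k]).round(1))
E
```

```text
[672.09389234 215.85966705  31.16524026]
hinge [-1.04 -0.88]
mear [-1.55 -0.79]
mtab [-0.73 -0.29]
eear [-1.07 -0.1 ]
etab [-0.68 -0.08]
hinge [-0.68 -2.54]
mear [-0.52  0.76]
mtab [-0.59  0.53]
eear [-0.94  0.6 ]
etab [-1.24  0.47]
post [-0.46 -0.49]
hinge [672.1 215.9 110. ]
mear [663.7 182.9 150. ]
mtab [656.7 155.8 150. ]
eear [623.5  26.  150. ]
etab [616.5  -1.1 150. ]
post [585.2  78.1 157. ]
```

```bash
cat >> fit.py <<'E'
from scipy.spatial.transform import Rotation as Ro
F=model([672.1,215.9,-0.2507])
def deltas(P,yaw=-0.2507,s=None):
    s=s or read_state();R=Ro.from_euler("xyz",s["tool_rot"]);G=Ro.from_euler("xyz",[np.pi,0,yaw])
    return R.inv().apply(np.array(P)-s["eef_pos"]).round(1),(R.inv()*G).as_rotvec().round(4)
E
python3 -c "
from fit import *
print(deltas(F(0,42,220)),F(0,42,220))"
```

```text
(array([ 677.2, -550.6,   11.4]), array([-1.600e-03,  6.000e-04,  6.544e-01])) [661.68055023 175.21296193 220.        ]
```

>>> play_rows(deltas=[677,-550,11,0,0,0.654,1,677,-550,11,0,0,0.654,1,677,-550,11,0,0,0.654,1,677,-550,11,0,0,0.654,1,677,-550,11,0,0,0.654,1,677,-550,11,0,0,0.654,1,677,-550,11,0,0,0.654,1,677,-550,11,0,0,0.654,1,677,-550,11,0,0,0.654,1,677,-550,11,0,0,0.654,1])

```text
clock: 1.35
eef_pos: [547.2, -42.9, 223.3]
tool_rot: [3.141, 0.0, -0.25]
force: [0.0, -0.2, 0.0]
width: 85.3
gripper_force: 0.0
```

```bash
python3 -c "
from fit import *
print(read_state()['qpos'],deltas(F(0,42,220)))"
```

```text
[-0.10496624  0.49930418  0.19599692  1.81549075 -0.12538768  0.83898782
 -1.66935112] (array([  56.9, -239.7,    3.2]), array([0.0002, 0.0001, 0.0005]))
```

>>> play_rows(deltas=[57,-240,3,0,0,0,1,57,-240,3,0,0,0,1,57,-240,3,0,0,0,1,57,-240,3,0,0,0,1,57,-240,3,0,0,0,1,57,-240,3,0,0,0,1])

```text
clock: 2.1
eef_pos: [660.7, 173.0, 219.6]
tool_rot: [3.14, 0.001, -0.25]
force: [0.1, -0.5, -0.6]
width: 85.8
gripper_force: 0.0
```

```bash
python3 - <<'E'
from fit import *
import cv2
s=read_state();c=camera_info("wrist");im=get_image("wrist")
print(s["qpos"].round(2),deltas(F(0,42,220),s=s),c["T"].round(2),c["fx"])
for k,m in {"mear":(0,34,150),"mtab":(0,62,150),"eear":(0,196,150),"post":(-50,155,157),"hinge":(0,0,110)}.items():
    p=proj(c,F(*m));print(k,p.round(1))
cv2.imwrite("pics/w1.png",im[:,:,::-1])
E
```

```text
[-0.4   0.7   0.19  1.43 -0.14  1.03 -2.  ] (array([ 0.4, -2.4, -0.4]), array([0.0018, 0.0011, 0.0006])) [[-2.5000e-01 -9.3000e-01 -2.6000e-01  7.2542e+02]
 [-9.7000e-01  2.4000e-01  6.0000e-02  1.5574e+02]
 [ 0.0000e+00  2.7000e-01 -9.6000e-01  3.6141e+02]
 [ 0.0000e+00  0.0000e+00  0.0000e+00  1.0000e+00]] 293.19933681582273
mear [305.9 213.4]
mtab [343.  213.4]
eear [520.2 213.5]
post [461.8 277.5]
hinge [269.8 199.8]
```

View pics/w1.png

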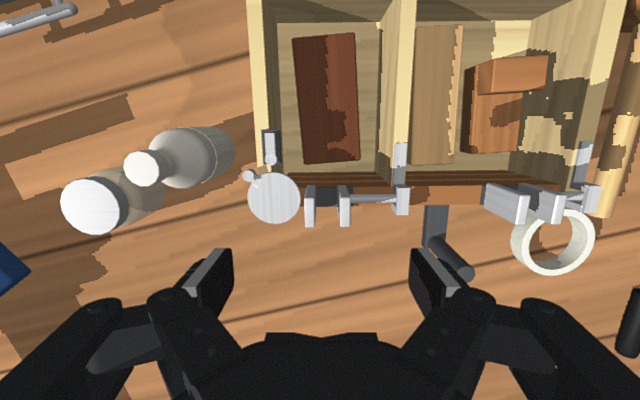

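>>> play_rows(deltas=[2,-1,50,0,0,0,1,2,-1,80,0,0,0,1,2,-1,96,0,0,0,1,2,-1,96,0,0,0,1,2,-1,96,0,0,0,1])

```text
clock: 2.78
eef_pos: [664.6, 173.8, 126.1]
tool_rot: [-3.14, -0.002, -0.251]
force: [-0.4, 0.1, 0.1]
width: 85.3
gripper_force: 0.0
```

```bash
sed -i 's/F=model.*/F=model([673.2,214.1,-0.2507])/' fit.py; python3 -c "
from fit import *
print(deltas(F(0,41,124)))"
```

```text
(array([-1.7, -0.1,  2.1]), array([-0.0012, -0.0025, -0.0001]))
```

>>> play_rows(deltas=[-1,0,2,0,0,0,0.35,-1,0,2,0,0,0,0.3,-1,0,2,0,0,0,0.2,-1,0,2,0,0,0,0.1,-1,0,2,0,0,0,0,-1,0,2,0,0,0,0,-1,0,2,0,0,0,0,-1,0,2,0,0,0,0])

```text
clock: 3.78
eef_pos: [663.5, 175.9, 123.8]
tool_rot: [-3.14, -0.002, -0.248]
force: [1.1, 3.9, 6.4]
width: 17.5
gripper_force: 62.0
```

```bash
python3 -c "
from fit import *
s=read_state();print(s['force'],s['width'],s['gripper_force'],deltas(F(0,41,124),s=s))"
```

```text
[1.05644364 3.89131941 6.36238615] 17.45257875963602 61.95205807685852 (array([-0.1,  1.6, -0.2]), array([-0.002 , -0.0022,  0.0025]))
```

>>> play_rows(deltas=[0,0,0,0,0,0,1,0,0,0,0,0,0,1,0,0,0,0,0,0,1,0,0,-30,0,0,0,1,0,0,-60,0,0,0,1,0,0,-60,0,0,0,1,0,60,-60,0,0,0,1,0,120,-60,0,0,0,1,0,161,-60,0,0,0,1,0,161,-60,0,0,0,1])

```text
clock: 5.03
eef_pos: [621.1, 12.8, 181.7]
tool_rot: [3.138, 0.001, -0.258]
force: [0.3, 0.5, 0.1]
width: 85.3
gripper_force: 0.0
```

```bash
python3 - <<'E'
from fit import *
import cv2
s=read_state();c=camera_info("wrist");im=get_image("wrist")
print(s["force"],s["qpos"].round(2),deltas(F(0,202,124),s=s))
for k,m in {"mear":(0,34,150),"mtab":(0,62,150),"mtab_sq":(0,46,150),"eear":(0,196,150),"etab":(0,224,150),"post":(-50,155,157),"hinge":(0,0,110)}.items():
    p=proj(c,F(*m));print(k,p.round(1))
cv2.imwrite("pics/w2.png",im[:,:,::-1])
E
```

```text
[0.29058458 0.51078577 0.07136736] [-0.18  0.65  0.18  1.65 -0.14  0.85 -1.77] (array([ 0.6, -6.2, 57.7]), array([ 0.0034,  0.0015, -0.0069]))
mear [ 43.6 233.1]
mtab [ 88.  232.8]
mtab_sq [ 62.6 233. ]
eear [300.5 231.3]
etab [344.8 231. ]
post [238.9 307.4]
hinge [ 46.7 214.2]
```

View pics/w2.png

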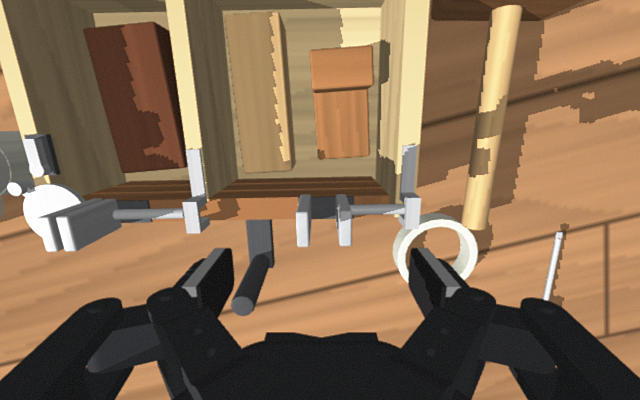

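>>> play_rows(deltas=[1,0,0,0,0,0,1,1,0,30,0,0,0,1,1,0,59,0,0,0,1,1,0,59,0,0,0,1,1,0,59,0,0,0,1])

```text
clock: 5.7
eef_pos: [624.4, 19.1, 124.1]
tool_rot: [-3.141, -0.001, -0.249]
force: [0.1, 0.7, 0.3]
width: 85.1
gripper_force: 0.0
```

```bash
python3 -c "
from fit import *
s=read_state();print(s['force'],s['width'],s['gripper_force'],deltas(F(0,202,124),s=s))"
```

```text
[0.14852897 0.74114312 0.26005019] 85.08227531123715 0.0 (array([-1.1,  1. ,  0.1]), array([-0.0006, -0.0011,  0.0019]))
```

>>> play_rows(deltas=[-1,1,0,0,0,0,0.35,-1,1,0,0,0,0,0.3,-1,1,0,0,0,0,0.2,-1,1,0,0,0,0,0.1,-1,1,0,0,0,0,0,-1,1,0,0,0,0,0,-1,1,0,0,0,0,0,-1,1,0,0,0,0,0])

```text
clock: 6.7
eef_pos: [623.5, 18.9, 125.1]
tool_rot: [-3.14, -0.002, -0.248]
force: [-0.0, 3.4, 6.6]
width: 17.2
gripper_force: 61.3
```

```bash
python3 -c "
from fit import *
s=read_state();print(s['force'],s['width'],s['gripper_force'],deltas(F(0,202,124),s=s))"
```

```text
[-0.02702146  3.40275728  6.60760473] 17.180500956618104 61.29699110984802 (array([-0.3,  0.6,  1.1]), array([-0.002 , -0.0023,  0.0028]))
```

>>> play_rows(deltas=[0,0,0,0,0,0,1,0,0,0,0,0,0,1,0,0,0,0,0,0,1,0,0,-30,0,0,0,1,0,0,-60,0,0,0,1,0,0,-60,0,0,0,1,-50,-46,-60,0,0,0,1,-50,-46,-60,0,0,0,1,-50,-46,-60,0,0,0,1,-50,-46,-60,0,0,0,1])

```text
clock: 7.95
eef_pos: [585.8, 72.8, 183.1]
tool_rot: [3.141, -0.0, -0.252]
force: [0.8, 0.1, -0.9]
width: 85.0
gripper_force: 0.0
```

```bash
python3 - <<'E'
from fit import *
import cv2
s=read_state();c=camera_info("wrist");im=get_image("wrist")
print(s["qpos"].round(2),deltas(F(-50,156,115),s=s))
for k,m in {"mear":(0,34,150),"mtab_sq":(0,46,150),"eear":(0,196,150),"etab_sq":(0,208,150),"post":(-50,155,157)}.items():
    p=proj(c,F(*m));print(k,p.round(1))
cv2.imwrite("pics/w3.png",im[:,:,::-1])
E
```

```text
[-0.29  0.6   0.18  1.74 -0.14  0.81 -1.86] (array([-0.4, -2.6, 68.1]), array([ 0.0011, -0.0003, -0.0013]))
mear [108.8 152.7]
mtab_sq [129.1 152.6]
eear [382.8 152.4]
etab_sq [403.1 152.4]
post [313.8 235.9]
```

View pics/w3.png

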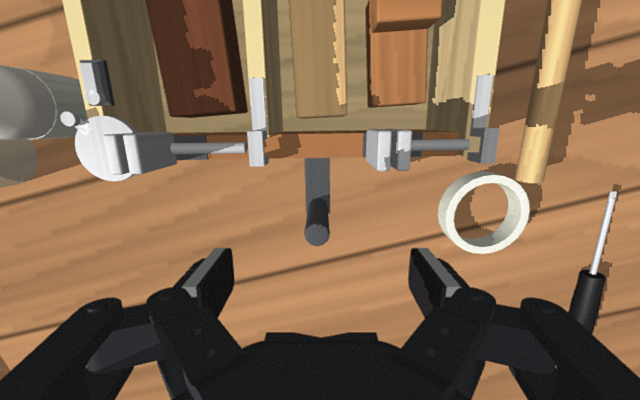

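>>> play_rows(deltas=[0,-1,0,0,0,0,1,0,-1,30,0,0,0,1,0,-1,66,0,0,0,1,0,-1,66,0,0,0,1,0,-1,66,0,0,0,0.2,0,-1,66,0,0,0,0,0,-1,66,0,0,0,0,0,-1,66,0,0,0,0,0,-1,66,0,0,0,0,0,-1,66,0,0,0,0])

```text
clock: 9.25
eef_pos: [586.1, 75.4, 118.2]
tool_rot: [-3.141, -0.001, -0.25]
force: [-0.8, -0.9, 5.9]
width: 14.3
gripper_force: 58.3
```

```bash
cat > arc.py <<'E'
from fit import *
# arc offsets in tool frame from current pose (yaw kept), for gate angles
s=read_state();h=np.array([673.2,214.1]);p0=s["eef_pos"][:2];R=Ro.from_euler("xyz",s["tool_rot"])
d=p0-h;ang=np.arctan2(d[1],d[0]);a0=np.arctan2(*(F(-50,155,0)[:2]-h)[::-1]);g0=a0-ang;r=np.hypot(155,50)
print("gate",g0,"r",np.hypot(*d),s["force"],s["width"],s["gripper_force"],s["qpos"].round(2),s["eef_pos"])
for g in np.arange(round(g0,1)+.1,1.75,.1):
    t=a0-g;P=np.r_[h+r*np.array([np.cos(t),np.sin(t)]),s["eef_pos"][2]];print(round(g,2),R.inv().apply(P-s["eef_pos"]).round(1))
E
python3 arc.py
```

```text
gate -0.0021554429997014957 r 163.73466244479684 [-0.83804689 -0.86871393  5.9072992 ] 14.340420675969122 58.348369002342224 [-0.27  0.69  0.16  1.79 -0.16  0.67 -1.85] [586.14503516  75.42601981 118.24906377]
0.1 [-15.3  -6.7  -0. ]
0.2 [-29.9 -14.   -0. ]
0.3 [-43.6 -22.7  -0. ]
0.4 [-56.5 -32.7  -0. ]
0.5 [-68.2 -43.9  -0.1]
0.6 [-78.8 -56.3  -0.1]
0.7 [-88.1 -69.6  -0.1]
0.8 [-96.1 -83.9  -0.1]
0.9 [-1.025e+02 -9.880e+01 -1.000e-01]
1.0 [-1.075e+02 -1.143e+02 -1.000e-01]
1.1 [-1.108e+02 -1.302e+02 -1.000e-01]
1.2 [-112.6 -146.4   -0. ]
1.3 [-112.7 -162.7   -0. ]
1.4 [-111.2 -178.9   -0. ]
1.5 [-108.1 -194.9   -0. ]
1.6 [-103.4 -210.5    0. ]
1.7 [ -97.2 -225.5    0. ]
```

>>> play_rows(deltas=[-8,-3,0,0,0,0,0,-15,-7,0,0,0,0,0,-23,-10,0,0,0,0,0,-30,-14,0,0,0,0,0,-37,-18,0,0,0,0,0,-44,-23,0,0,0,0,0,-50,-28,0,0,0,0,0,-56,-33,0,0,0,0,0,-56,-33,0,0,0,0,0])

```text
clock: 10.38
eef_pos: [538.1, 120.6, 118.2]
tool_rot: [3.14, 0.001, -0.25]
force: [-3.5, -3.5, 9.7]
width: 14.7
gripper_force: 59.2
```

```bash
python3 arc.py
```

```text
gate 0.40229261129547034 r 164.29741677505586 [-3.5071719  -3.48343626  9.71984144] 14.65341669937129 59.17957842350006 [-0.38  0.65  0.16  1.9  -0.17  0.61 -1.93] [538.13623726 120.55096925 118.20511957]
0.5 [-10.5 -12.1  -0. ]
0.6 [-21.1 -24.5  -0. ]
0.7 [-30.4 -37.8  -0. ]
0.8 [-38.4 -52.   -0. ]
0.9 [-44.8 -67.   -0. ]
1.0 [-49.7 -82.5  -0.1]
1.1 [-53.1 -98.4  -0.1]
1.2 [-5.490e+01 -1.146e+02 -1.000e-01]
1.3 [-5.500e+01 -1.309e+02 -1.000e-01]
1.4 [-5.350e+01 -1.471e+02 -1.000e-01]
1.5 [ -50.4 -163.1   -0.2]
1.6 [ -45.7 -178.7   -0.2]
1.7 [ -39.5 -193.7   -0.2]
```

>>> play_rows(deltas=[-5,-6,0,0,0,0,0,-10,-12,0,0,0,0,0,-16,-18,0,0,0,0,0,-21,-24,0,0,0,0,0,-26,-31,0,0,0,0,0,-30,-38,0,0,0,0,0,-35,-45,0,0,0,0,0,-38,-52,0,0,0,0,0,-42,-59,0,0,0,0,0,-45,-67,0,0,0,0,0])

```text
clock: 11.62
eef_pos: [509.4, 196.1, 118.1]
tool_rot: [3.139, 0.005, -0.251]
force: [-6.7, -2.8, 14.7]
width: 14.7
gripper_force: 59.5
```

```bash
python3 arc.py
```

```text
gate 0.8988802726176575 r 164.77222088740385 [-6.72142695 -2.81989862 14.67273992] 14.718948084615807 59.51392650604248 [-0.54  0.65  0.18  1.91 -0.19  0.6  -2.06] [509.40875991 196.14688203 118.14325756]
1.0 [ -3.2 -16.4  -0. ]
1.1 [ -6.6 -32.3  -0.1]
1.2 [ -8.4 -48.5  -0.1]
1.3 [ -8.5 -64.7  -0.2]
1.4 [ -7.  -81.   -0.2]
1.5 [ -3.9 -96.9  -0.3]
1.6 [   0.7 -112.5   -0.3]
1.7 [   7.  -127.6   -0.4]
```

>>> play_rows(deltas=[-2,-8,0,0,0,0,0,-3,-16,-1,0,0,0,0,-5,-24,-1,0,0,0,0,-7,-32,-1,0,0,0,0,-8,-40,-1,0,0,0,0,-8,-48,-1,0,0,0,0,-8,-57,-1,0,0,0,0,-8,-65,-1,0,0,0,0,-8,-73,-1,0,0,0,0,-7,-81,-1,0,0,0,0])

```text
clock: 12.88
eef_pos: [521.3, 278.0, 118.3]
tool_rot: [3.139, 0.007, -0.249]
force: [-7.5, -0.6, 9.2]
width: 14.5
gripper_force: 59.0
```

```bash
python3 arc.py
```

```text
gate -4.876697258213486 r 164.75886063439052 [-7.45041598 -0.59769086  9.22596839] 14.479467610033279 58.98459434509277 [-0.66  0.7   0.19  1.79 -0.2   0.68 -2.17] [521.34674143 278.02237495 118.25735216]
-4.8 [  4.2 -12.   -0.1]
-4.7 [  8.6 -27.6  -0.1]
-4.6 [ 14.6 -42.8  -0.2]
-4.5 [ 22.1 -57.3  -0.3]
-4.4 [ 31.  -70.9  -0.4]
-4.3 [ 41.2 -83.6  -0.5]
-4.2 [ 52.6 -95.2  -0.6]
-4.1 [  65.1 -105.6   -0.8]
-4.0 [  78.6 -114.8   -0.9]
-3.9 [  92.9 -122.5   -1. ]
-3.8 [ 107.9 -128.7   -1.1]
-3.7 [ 123.5 -133.5   -1.3]
-3.6 [ 139.5 -136.6   -1.4]
-3.5 [ 155.7 -138.1   -1.5]
-3.4 [ 171.9 -138.1   -1.6]
-3.3 [ 188.1 -136.3   -1.8]
-3.2 [ 204.1 -133.    -1.9]
-3.1 [ 219.6 -128.1   -2. ]
-3.0 [ 234.6 -121.7   -2.1]
-2.9 [ 248.8 -113.8   -2.1]
-2.8 [ 262.2 -104.5   -2.2]
-2.7 [274.6 -94.   -2.3]
-2.6 [285.9 -82.3  -2.3]
-2.5 [295.9 -69.4  -2.4]
-2.4 [304.6 -55.7  -2.4]
-2.3 [311.9 -41.1  -2.4]
-2.2 [317.7 -25.9  -2.4]
-2.1 [322.  -10.2  -2.4]
-2.0 [324.7   5.8  -2.3]
-1.9 [325.8  22.1  -2.3]
-1.8 [325.2  38.3  -2.3]
-1.7 [323.   54.5  -2.2]
-1.6 [319.2  70.3  -2.1]
-1.5 [313.9  85.7  -2. ]
-1.4 [307.  100.4  -2. ]
-1.3 [298.7 114.5  -1.9]
-1.2 [289.1 127.6  -1.7]
-1.1 [278.2 139.6  -1.6]
-1.0 [266.1 150.6  -1.5]
-0.9 [253.  160.2  -1.4]
-0.8 [239.  168.6  -1.3]
-0.7 [224.2 175.4  -1.1]
-0.6 [208.9 180.8  -1. ]
-0.5 [193.  184.6  -0.9]
-0.4 [176.9 186.8  -0.8]
-0.3 [160.6 187.4  -0.6]
-0.2 [144.4 186.4  -0.5]
-0.1 [128.3 183.7  -0.4]
-0.0 [112.6 179.5  -0.3]
0.1 [ 97.4 173.7  -0.2]
0.2 [ 8.290e+01  1.664e+02 -1.000e-01]
0.3 [ 6.910e+01  1.577e+02 -1.000e-01]
0.4 [ 56.3 147.7   0. ]
0.5 [4.450e+01 1.364e+02 1.000e-01]
0.6 [3.39e+01 1.24e+02 1.00e-01]
0.7 [2.470e+01 1.106e+02 1.000e-01]
0.8 [16.8 96.4  0.1]
0.9 [10.3 81.5  0.2]
1.0 [ 5.4 65.9  0.1]
1.1 [ 2.1 50.   0.1]
1.2 [ 0.3 33.8  0.1]
1.3 [ 0.2 17.5  0. ]
1.4 [ 1.7  1.3 -0. ]
1.5 [  4.8 -14.6  -0.1]
1.6 [  9.5 -30.2  -0.2]
1.7 [ 15.8 -45.3  -0.2]
```

Gate at about 1.41 rad (the angle wrapped). On to about 1.58.

>>> play_rows(deltas=[2,-7,-1,0,0,0,0,4,-14,-1,0,0,0,0,6,-21,-1,0,0,0,0,8,-28,-1,0,0,0,0,8,-28,-1,0,0,0,0,8,-28,-1,0,0,0,0,8,-28,-1,0,0,0,0,8,-28,-1,0,0,0,0])

```text
clock: 13.88
eef_pos: [535.1, 303.7, 118.3]
tool_rot: [3.139, 0.009, -0.248]
force: [-8.4, 0.8, 3.4]
width: 14.7
gripper_force: 58.9
```

```bash
python3 arc.py|head -1; python3 - <<'E'
from fit import *
import cv2
a=get_image("top")[105:255,235:435];cv2.imwrite("pics/top2.png",cv2.resize(a[:,:,::-1],None,fx=4,fy=4,interpolation=cv2.INTER_CUBIC))
b=get_image("scene");cv2.imwrite("pics/sc2.png",b[:,:,::-1])
s=read_state();print(s["qd"].round(3),s["force"],s["eef_pos"])
E
```

```text
gate -4.699311228945977 r 164.61542781129475 [-8.3905309   0.76638546  3.42400112] 14.65024373712007 58.854190707206726 [-0.68  0.73  0.2   1.72 -0.2   0.73 -2.2 ] [535.12944452 303.73682716 118.32431909]
[-0.001  0.     0.001  0.001 -0.002 -0.003  0.   ] [-7.43423815  2.28352424  2.88020719] [535.13195648 303.77740563 118.33978576]
```

View pics/top2.png

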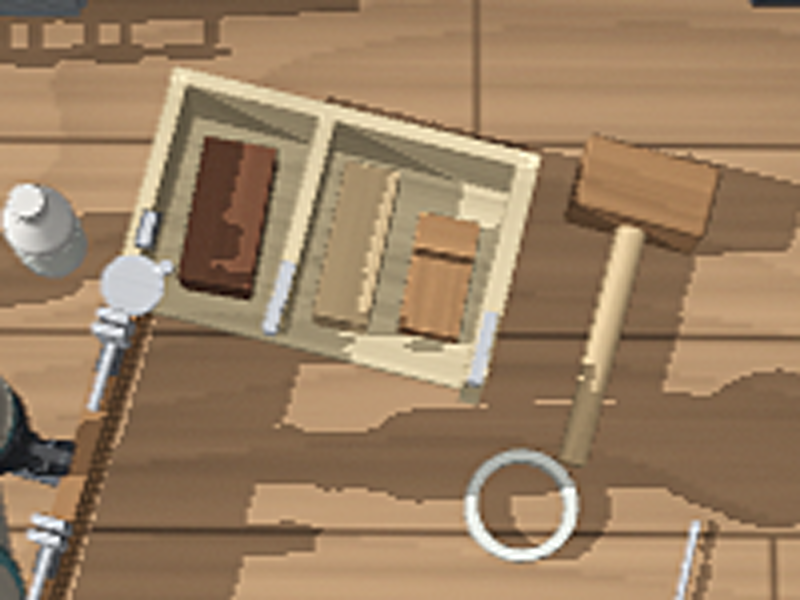

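View pics/sc2.png

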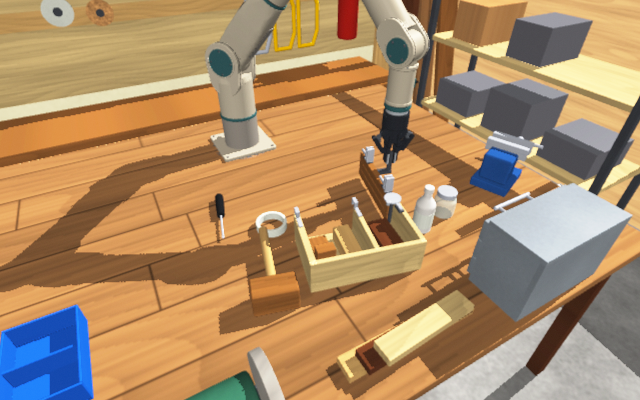

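The pictures show the gate standing square to the bin, from (135,310) to (60,590) in the crop. Both catches are squeezed, nothing loose has moved, and the gripper is on the post with the arm still.

```bash
python3 -c "
from cell import *
print(finish_job())"
```

```text
the job is handed in; nothing more can be done
None
```

I squeezed the middle catch in, then the end catch, and swung the gate out past its detent to about 1.58 rad (about square). The job was handed in at about 14 s with the fingers still on the post, the gate held still, and nothing loose moved as far as the pictures show.

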